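Open the ratchet clamp on a glued printed housing

ROBOT

A 7-joint arm with a two-finger parallel gripper is mounted at the origin on the work surface. World frame = base frame: x ahead of the robot, y to its left, z up, the work surface at z = 0. Lengths are in mm, angles in rad, forces in N, time in s.
With the tool pointing down it reaches from about 400 to 875 mm from the base axis. Payload 4.4 kg.
Tool frame: the origin (TCP) lies midway between the tips of the shut fingers; the grasp point (between the pads) lies 19 mm behind it; z points along the fingers, y is the line along which they close (so a half turn about z gives the same grasp; the last joint's range is limited). The gripper opens to 85 mm and grips with 20 to 120 N. Pads are 22 mm wide; open, the fingers measure 114 mm over their backs; the gripper's body (76 mm by 85 mm) begins 54 mm behind the grasp point. The pads swing forward as they close: fully open they stand 13 mm farther back than shut.
Start: joints at [1.252, 0.628, 0.038, 1.517, -0.027, 0.996, -0.02], TCP at [162.603, -629.347, 231.313] pointing down, gripper open.
Joint ranges: [-3.06, 3.06], [-0.37, 2.12], [-1.25, 1.32], [0.18, 2.47], [-1.1, 4.24], [0.23, 1.98], [-2.94, 2.94]. Speed limits (rad/s): [2.57, 2.57, 3.14, 3.14, 3.14, 3.14, 3.14].

INTERFACE

Orientations are given as [roll, pitch, yaw] about the fixed x, y, z axes, in that order (R = Rz(yaw) Ry(pitch) Rx(roll)).
In Python, from cell import read_state, get_image, finish_job gives the robot as it stands.
- The arm moves only by the tool send_rows, never from a script. Its argument "series" is a list of rows, each an object of numbers: "ax", "ay", "az": the turn, a rotation vector about the tool's x, y, z in rad; "dx", "dy", "dz": the shift along the tool's x, y, z in cm; "hand": the closure, from 0 (fully open) to 1 (shut). In form: [{"ax": .., "ay": .., "az": .., "dx": .., "dy": .., "dz": .., "hand": ..}, ...]. A call has 1 to 10 rows; each row is the pose to reach, as a shift and turn from the pose commanded when the call began, along the tool's axes at that moment; what a row does not reach only later rows make up. A row lasts 1/10 s, in which the tool goes at most 50 mm and 8.59 degrees, less where a joint would pass 70% of its speed; a pose out of reach is approached as far as the arm can. A call with a gripper value outside its range is refused whole. The fingers move at their own pace and stop on an object; the grip force is fixed at half the most. Time passes only in rows, so rows that repeat a pose let the fingers close. It gives the time, the measured TCP pose, the force, the opening and the grip force at its end, in the units of the state.
- read_state(): the state, without advancing time (a new reading comes with each control period).
- get_image(name): name is "side" or "top" or "wrist"; returns a dict with "pixels" (480x640x3 uint8, red, green, blue), "mtx" (3x3 intrinsics, pixels), "R" (3x3) and "t" (3): a world point X has camera coordinates R X + t. Camera axes: x right, y down, z forward; pixel columns grow to the right and rows downward; lengths in mm; the calibration is good to about 2 mm. The wrist camera is an equidistant fisheye: a pixel r from the principal point sees the ray r / f radians off the axis. A picture is of the moment at which its call begins. There is no depth.
- finish_job(): hands the job in; it is judged then, once.
The state is a dict: "clock": time; "qpos": joint angles; "qd": joint speeds; "tau": joint torques, N m; "eef_pos": TCP position; "tool_rot": TCP orientation; "force": force on the tool from outside, world axes, zero at the start; "torque": the same for the moment, N m; "width": finger opening in mm; "gripper_force": force on a finger pad.
Only numpy, scipy, OpenCV 4.12 (cv2) and the standard library are available. Lean on these libraries where they do the work, as an engineer would, in place of code of your own. Each camera call takes 0.05 s, during which the arm holds its last target. There are 200 camera calls.

TASK

The glue has set: open the quick clamp that has the white printed housing between its jaws. Press down the ribbed release tab on top of its sliding jaw and, keeping it down, push the jaw back along the bar until it stops at the end, fully open, then let the tab spring up. Leave the housing standing where it is in the clamp, and leave the empty clamp and the other things on the bench alone.

Things in the scene. Friction and masses are not known exactly. Their poses are not given: they have to be found in the camera images.
- clamp: the clamp to open, the one with the white housing between its jaws: a quick clamp on a plywood base plate 270 x 104 x 12 mm, fixed to the table. Origin at the centre of the plate's underside. Its x axis runs along the steel bar from the fixed jaw (-x end) to the end stop (+x end): the sliding jaw opens towards +x. z is up. The bar (14 mm wide, top 42 mm above the table) lies at y = -33 mm
- clamp_jaw (a joint): position of the sliding jaw along the bar in m: 0 = closed up, 0.090 = fully open at its stop; starts between 0.001 and 0.014. It slides with about 2.5 N of friction. With the release up the ratchet (6 mm pitch) locks it against opening: it may shift up to one tooth before it catches. With the release down it slides freely
- clamp_release (a joint): how far the release tab is pressed down, in m: 0 = up, 0.006 = fully down. A spring returns it (about 3 N to start, 5 N fully down). At the start it may rest up to 3.5 mm down, on a ratchet tooth. The ratchet is free once the tab is more than 4 mm down, and only while it is kept down. The tab travels with the sliding jaw
- clamp_tab (a point): centre of the top face of the release tab, a ribbed grey plate 44 mm (along the bar) x 36 mm lying flat on top of the sliding jaw's carriage, over the bar. The top is 60 mm above the table when up, 54 mm when fully down; the carriage's own top under it is at 48 mm, so the pressed tab stays proud. Axes as the clamp's
- clamp_ear (a point): the upright black ear (42 mm wide, 8 mm thick, top 78 mm above the table) that stands on the sliding jaw's carriage behind the release tab, on its +x side. The point is in the middle of the ear's face towards the tab, 70 mm above the table and 26 mm from the tab's centre. A fingertip that presses the tab can push the jaw back against this face. Axes as the clamp's
- housing_mid (a point): centre (half-way up) of the glued white printed housing, 50 x 50 x 43 mm, about 90 g, that stands loose on the base plate between the jaws of the clamp to open. It stays there
- spare_jaw (a joint): sliding jaw of the second clamp, which is of the same make and has nothing between its jaws; same meaning as clamp_jaw. It starts anywhere from 0.010 to 0.060 and is to be left alone
- spare_ear (a point): the ear of the second clamp's sliding jaw, same place as clamp_ear on the other clamp; its jaw is to be left where it is
- spare_release (a joint): release tab of the second, empty clamp, same meaning as clamp_release; to be left alone
- spare: the second, empty clamp, fixed to the table, same build, origin and axes as the clamp to open
- glue_stick: white glue stick standing upright on the table between the two clamps, 28 mm in diameter, 88 mm tall, origin at the centre of its foot
- motor: small stepper motor standing on the table between the clamps, 42 x 42 x 40 mm with a thin shaft up to 62 mm, origin at the centre of its underside
- printed_clip: small yellow printed U-shaped clip on the table near the robot, 24 x 20 x 18 mm, origin at the centre of its underside
- cutters: flush cutters with blue handles lying on the table at the left, 145 mm long, origin on the table under their middle
- scraper: black-handled scraper lying on the table at the right, 200 mm long, origin on the table under its middle
Not all that is in view belongs to the job. What is shaped like the part that bears housing_mid but brown or yellow is not meant.

How it is judged (in metres and radians):
On the way, in this order (a step that is already met when the one before it is completed fails the run):
1. the release tab of the clamp with the housing is pressed down (more than 4 mm) while the jaw is still near where it was (less than 30 mm open) (value of joint clamp_release above 0.004 m and value of joint clamp_jaw below 0.03 m), for 0.1 s.
2. the jaw has been pushed back past 50 mm with the tab held down (more than 4 mm) (value of joint clamp_release above 0.004 m and value of joint clamp_jaw above 0.05 m), for 0.1 s.
At the end, for the whole second after the job is handed in: the clamp's sliding jaw is fully open (within 6 mm of its stop), its release tab has sprung back up (less than 1.5 mm down), the housing stands upright within 15 mm of where it was, and the bystanders are within 30 mm of where they were (value of joint clamp_jaw above 0.084 m and value of joint clamp_release below 0.0015 m and distance of housing_mid from where it was at the start of the episode below 0.015 m and angle between housing_mid's own z axis and vertical below 0.1 rad and linear speed of housing below 0.02 m/s and distance of each of glue_stick, motor, printed_clip, cutters, scraper from where it was at the start of the episode below 0.03 m); the robot touches nothing.
It fails at once if the housing is lifted (more than 10 mm) (height (world z) of housing_mid above 0.0435 m).
It fails at once if the housing is pushed more than 20 mm from where it was or tipped (distance of housing_mid from where it was at the start of the episode above 0.02 m or angle between housing_mid's own z axis and vertical above 0.4 rad).
It fails at once if the jaw of the empty clamp is moved more than 12 mm, or its release tab is pressed more than 4.5 mm down (distance of spare_ear from where it was at the start of the episode above 0.012 m or value of joint spare_release above 0.0045 m).
It fails at once if a bystander (glue stick, motor, yellow clip, cutters, scraper) is moved more than 30 mm (distance of any of glue_stick, motor, printed_clip, cutters, scraper from where it was at the start of the episode above 0.03 m).
It also fails if it takes over 32 s, if anything falls off the work surface, if the arm or the gripper's body presses on something with over 40 N, if the wrist force passes 120 N, or if a joint passes its speed limit or range.

## Working session

There is one attempt and no reset: what is moved stays moved. The work goes in short steps, Python scripts to look and compute and a tool call to move; the robot and the scene stay as the last step left them, time stands still between calls to the robot, and variables do not carry over. Pictures are saved under pics/ and viewed, at most 10 in all, crops included, and the job is handed in when it is done.

Besides the shell and the picture viewer there is one more tool, called after "Call:" as name(argument=value, ...), one argument or row to a line, values as JSON. send_rows: Moves the arm, as the interface text tells. Its arguments: {"type":"object","properties":{"series":{"type":"array","items":{"type":"object","properties":{"ax":{"type":"number"},"ay":{"type":"number"},"az":{"type":"number"},"dx":{"type":"number"},"dy":{"type":"number"},"dz":{"type":"number"},"hand":{"type":"number"}}}}},"required":["series"]}

```bash
mkdir -p pics
python3 - <<'E'
from cell import read_state,get_image
import cv2,json
s=read_state();print({k:s[k] for k in('clock','eef_pos','tool_rot','force','width')})
for n in('top','side'):
    g=get_image(n);cv2.imwrite(f'pics/{n}0.png',g['pixels'][:,:,::-1]);print(n,g['mtx'],g['R'],g['t'])
E
```

```text
{'clock': 0.0, 'eef_pos': array([ 162.40916969, -628.73970533,  230.40584034]), 'tool_rot': array([-3.13970831e+00,  6.49785715e-05,  2.52765208e-01]), 'force': array([0.35452831, 0.13538676, 0.05580888]), 'width': 85.07434443227426}
top [[447.79303467   0.         321.78817654]
 [  0.         447.79303467 240.43601557]
 [  0.           0.           1.        ]] [[-0.07353035 -0.9972811   0.00486863]
 [-0.97479598  0.07083973 -0.21155265]
 [ 0.21063257 -0.02030147 -0.97735448]] [ 33.02750782 518.14271136 747.49562319]
side [[564.30580135   0.         323.17892055]
 [  0.         564.30580135 235.94076363]
 [  0.           0.           1.        ]] [[ 0.99934193 -0.0354314   0.00776694]
 [-0.01577642 -0.61738389 -0.78650381]
 [ 0.03266212  0.7858637  -0.61753659]] [-503.87975748   77.98629352 1150.61799793]
```

View pics/top0.png

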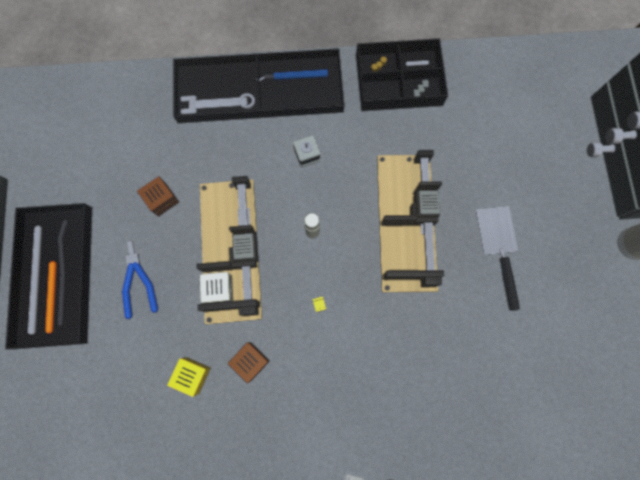

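View pics/side0.png

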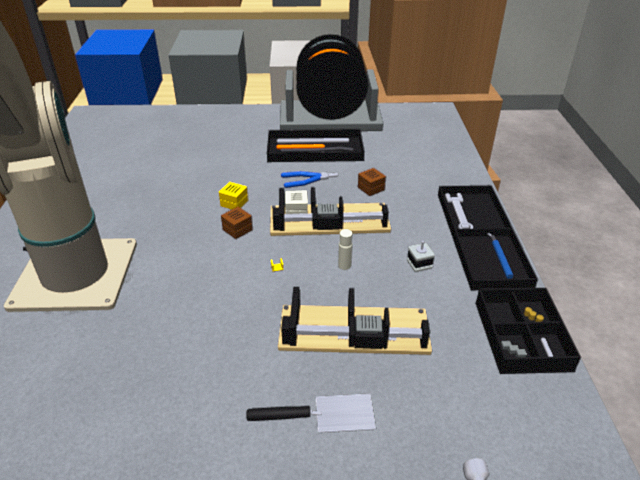

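The candidates are the left clamp's tab, top view (243,246), with the white housing at (214,288) in its jaws, and the right, empty clamp's tab at (428,203). The brown blocks at (157,195) and (248,362) and the yellow one at (187,377) are decoys. I choose the left clamp. In the side view its tab is at about (328,210). Next I measure it and check it in a close crop.

```bash
cat > h.py <<'E'
import numpy as np,cv2
from cell import read_state,get_image
def cast(g,uv,z):
    d=g['R'].T@np.linalg.inv(g['mtx'])@np.array([uv[0],uv[1],1.]);c=-g['R'].T@g['t']
    return c+d*(z-c[2])/d[2]
def proj(g,X):
    p=g['mtx']@(g['R']@np.asarray(X,float)+g['t']);return p[:2]/p[2]
E
python3 - <<'E'
from h import *
g=get_image('top');im=g['pixels']
hsv=cv2.cvtColor(im,cv2.COLOR_RGB2HSV)
m=cv2.inRange(hsv,(10,60,90),(28,200,255));m[:, :190]=0;m[:,275:]=0;m[:170]=0;m[335:]=0
# plate: convex hull -> min area rect (z=12)
pts=np.vstack([c for c in cv2.findContours(m,0,2)[0] if cv2.contourArea(c)>20])
w=np.array([cast(g,p[0],12)[:2] for p in pts],np.float32)
r=cv2.minAreaRect(w);print('plate rect',r)
b=cv2.boxPoints(r);print(b)
x0,y0,x1,y1=190,170,270,330
cr=cv2.resize(im[y0:y1,x0:x1],None,fx=3.7,fy=3.7,interpolation=cv2.INTER_CUBIC)
gs=get_image('side');cs=cv2.resize(gs['pixels'][175:245,260:400],None,fx=3.4,fy=3.4,interpolation=cv2.INTER_CUBIC)
o=np.zeros((592,780,3),np.uint8);o[:cr.shape[0],:cr.shape[1]]=cr;o[:cs.shape[0],300:300+cs.shape[1]]=cs
cv2.imwrite('pics/crop1.png',o[:,:,::-1])
for uv in((233,236),(253,236),(253,256),(233,256),(243,246)):print(uv,cast(g,uv,60).round(1))
E
```

```text
plate rect ((524.830078125, 168.66146850585938), (268.76287841796875, 103.55325317382812), 1.2123730182647705)
[[389.3832   217.5832  ]
 [391.57425  114.053154]
 [660.277    119.73973 ]
 [658.08594  223.26978 ]]
(233, 236) [537.7 152.6  60. ]
(253, 236) [535.1 117.1  60. ]
(253, 256) [498.9 118.5  60. ]
(233, 256) [501.5 153.8  60. ]
(243, 246) [518.2 135.5  60. ]
```

View pics/crop1.png

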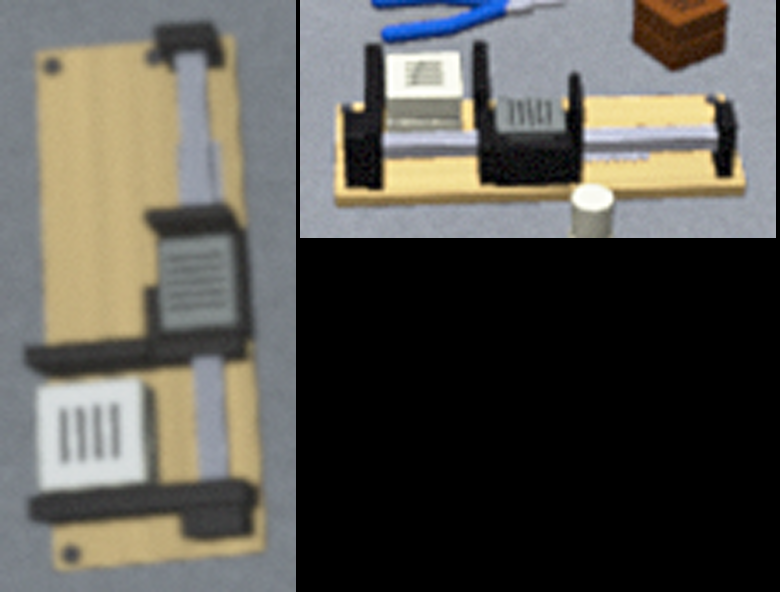

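The left clamp is confirmed. In the crop the white housing stands between its jaws, and the tab is at crop (199,282), which is top view (243.8,246). The plate measures 269 x 104 mm (given 270 x 104), turned 1.2°, with its bar line at y≈135.5. The tab centre is about (518,135,60) and the ear face is at x≈544. I approach high with the fingers shut.

Call:
send_rows(
  series=[
    {"dx": 4.3,"dy": -2.3,"az": 0.03,"hand": 1},
    {"dx": 8.6,"dy": -4.6,"az": 0.06,"hand": 1},
    {"dx": 12.9,"dy": -6.9,"az": 0.1,"hand": 1},
    {"dx": 17.2,"dy": -9.2,"az": 0.13,"hand": 1},
    {"dx": 21.5,"dy": -11.5,"az": 0.16,"hand": 1},
    {"dx": 25.7,"dy": -13.7,"az": 0.19,"hand": 1},
    {"dx": 30,"dy": -16,"az": 0.22,"hand": 1},
    {"dx": 34.3,"dy": -18.3,"az": 0.232,"hand": 1},
    {"dx": 38.6,"dy": -20.6,"az": 0.232,"hand": 1},
    {"dx": 42.9,"dy": -22.9,"az": 0.232,"hand": 1},
  ],
)

```text
invalid input at $.series[0]: expected keys ax, ay, az, dx, dy, dz, hand
```

Call:
send_rows(
  series=[
    {"ax": 0,"ay": 0,"dz": 0,"dx": 4.3,"dy": -2.3,"az": 0.03,"hand": 1},
    {"ax": 0,"ay": 0,"dz": 0,"dx": 8.6,"dy": -4.6,"az": 0.06,"hand": 1},
    {"ax": 0,"ay": 0,"dz": 0,"dx": 12.9,"dy": -6.9,"az": 0.1,"hand": 1},
    {"ax": 0,"ay": 0,"dz": 0,"dx": 17.2,"dy": -9.2,"az": 0.13,"hand": 1},
    {"ax": 0,"ay": 0,"dz": 0,"dx": 21.5,"dy": -11.5,"az": 0.16,"hand": 1},
    {"ax": 0,"ay": 0,"dz": 0,"dx": 25.7,"dy": -13.7,"az": 0.19,"hand": 1},
    {"ax": 0,"ay": 0,"dz": 0,"dx": 30,"dy": -16,"az": 0.22,"hand": 1},
    {"ax": 0,"ay": 0,"dz": 0,"dx": 34.3,"dy": -18.3,"az": 0.232,"hand": 1},
    {"ax": 0,"ay": 0,"dz": 0,"dx": 38.6,"dy": -20.6,"az": 0.232,"hand": 1},
    {"ax": 0,"ay": 0,"dz": 0,"dx": 42.9,"dy": -22.9,"az": 0.232,"hand": 1},
  ],
)

```text
clock: 1.2
eef_pos: [521.9, -298.7, 231.3]
tool_rot: [3.142, 0.0, 0.021]
force: [1.2, -0.1, 0.8]
width: -0.1
gripper_force: 0.0
```

Call:
send_rows(
  series=[
    {"ax": 0,"ay": 0,"az": 0,"dx": 0,"dy": -4.5,"dz": 0,"hand": 1},
    {"ax": 0,"ay": 0,"az": 0,"dx": 0.1,"dy": -9,"dz": 0,"hand": 1},
    {"ax": 0,"ay": 0,"az": 0,"dx": 0.2,"dy": -13.5,"dz": 0,"hand": 1},
    {"ax": 0,"ay": 0,"az": 0,"dx": 0.3,"dy": -18,"dz": 0,"hand": 1},
    {"ax": 0,"ay": 0,"az": 0,"dx": 0.4,"dy": -22.5,"dz": 0,"hand": 1},
    {"ax": 0,"ay": 0,"az": 0,"dx": 0.5,"dy": -27,"dz": 0,"hand": 1},
    {"ax": 0,"ay": 0,"az": 0,"dx": 0.6,"dy": -31.5,"dz": 2,"hand": 1},
    {"ax": 0,"ay": 0,"az": 0,"dx": 0.7,"dy": -36,"dz": 4,"hand": 1},
    {"ax": 0,"ay": 0,"az": 0,"dx": 0.7,"dy": -40,"dz": 6,"hand": 1},
    {"ax": 0,"ay": 0,"az": 0,"dx": 0.7,"dy": -43.4,"dz": 8,"hand": 1},
  ],
)

```text
clock: 2.2
eef_pos: [518.4, 136.5, 150.6]
tool_rot: [-3.141, -0.0, 0.023]
force: [-0.6, 1.0, -0.2]
width: -0.2
gripper_force: 0.0
```

Run:
```python
from h import *
g=get_image('wrist');s=read_state();print(s['clock'],s['eef_pos'],s['tool_rot'],s['force'])
print(g['mtx'],g['R'],g['t'])
np.savez('w.npz',R=g['R'],t=g['t'],K=g['mtx'])
cv2.imwrite('pics/wrist1.png',g['pixels'][:,:,::-1])
```

```text
2.25 [515.99268455 143.3062033  147.65429019] [-3.13707109  0.00429864  0.03002902] [-0.04066965  5.80705567 -1.77549268]
[[371.64829954   0.         320.97741975]
 [  0.         371.64829954 238.75728302]
 [  0.           0.           1.        ]] [[ 2.33398804e-02 -9.99727537e-01 -3.17661275e-04]
 [-9.46372850e-01 -2.21966633e-02  3.22313105e-01]
 [-3.22232338e-01 -7.22212332e-03 -9.46633066e-01]] [124.45369986 478.59431706 471.98471535]
```

View pics/wrist1.png

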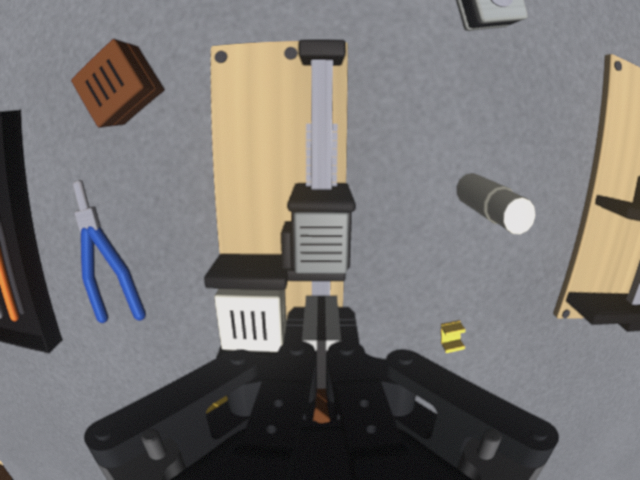

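The wrist view shows the grey ribbed tab at (321,241) with the ear's near edge at row 209, the white housing at (250,318), and the shut fingertips at (322,300). I cast the tab onto z≈58.

Run:
```python
from h import *
w=np.load('w.npz');K,R,t=w['K'],w['R'],w['t'];c=-R.T@t;print('cam',c)
def ray(uv,z):
    p=np.array([(uv[0]-K[0,2])/K[0,0],(uv[1]-K[1,2])/K[0,0]]);th=np.hypot(*p)
    d=R.T@np.array([*(np.sin(th)*p/th),np.cos(th)]);return c+d*(z-c[2])/d[2]
for n,uv,z in(('tab c',(321,241),58),('tab near',(321,274),58),('tab far',(321,211),58),('tab L',(293,241),58),('tab R',(349,241),58),('ear top front',(321,209),78),('stop',(321,62),45)):print(n,ray(uv,z).round(1))
s=read_state();print(s['eef_pos'],s['force'])
```

```text
cam [602.11267143 138.4517196  292.57865183]
tab c [520.7 136.6  58. ]
tab near [496.5 136.   58. ]
tab far [541.4 137.1  58. ]
tab L [520.2 155.3  58. ]
tab R [521.1 117.9  58. ]
ear top front [547.8 137.2  78. ]
stop [638.9 139.4  45. ]
[515.99268455 143.3062033  147.65429019] [-0.04066965  5.80705567 -1.77549268]
```

Call:
send_rows(
  series=[
    {"ax": 0,"ay": 0,"az": 0,"dx": 0,"dy": 0,"dz": 0,"hand": 1},
    {"ax": 0,"ay": 0,"az": 0,"dx": 0,"dy": 0,"dz": 0,"hand": 1},
    {"ax": 0,"ay": 0,"az": 0,"dx": 0,"dy": 0,"dz": 0,"hand": 1},
  ],
)

```text
clock: 2.55
eef_pos: [519.4, 131.9, 151.9]
tool_rot: [3.141, -0.001, 0.018]
force: [-0.2, -0.5, -0.2]
width: -0.3
gripper_force: 0.0
```

Call:
send_rows(
  series=[
    {"ax": 0,"ay": 0,"az": 0,"dx": 0.3,"dy": -0.1,"dz": 1.5,"hand": 1},
    {"ax": 0,"ay": 0,"az": 0,"dx": 0.6,"dy": -0.15,"dz": 3,"hand": 1},
    {"ax": 0,"ay": 0,"az": 0,"dx": 0.7,"dy": -0.15,"dz": 4.5,"hand": 1},
    {"ax": 0,"ay": 0,"az": 0,"dx": 0.7,"dy": -0.15,"dz": 6,"hand": 1},
    {"ax": 0,"ay": 0,"az": 0,"dx": 0.7,"dy": -0.15,"dz": 7.2,"hand": 1},
    {"ax": 0,"ay": 0,"az": 0,"dx": 0.7,"dy": -0.15,"dz": 8,"hand": 1},
    {"ax": 0,"ay": 0,"az": 0,"dx": 0.7,"dy": -0.15,"dz": 8.3,"hand": 1},
    {"ax": 0,"ay": 0,"az": 0,"dx": 0.7,"dy": -0.15,"dz": 8.3,"hand": 1},
    {"ax": 0,"ay": 0,"az": 0,"dx": 0.7,"dy": -0.15,"dz": 8.3,"hand": 1},
  ],
)

```text
clock: 3.45
eef_pos: [526.0, 135.4, 68.7]
tool_rot: [-3.141, -0.001, 0.021]
force: [-0.2, 0.1, -0.3]
width: -0.1
gripper_force: 0.0
```

Run:
```python
from h import *
s=read_state();print(s['eef_pos'],s['force'])
g=get_image('wrist')['pixels'];o=cv2.resize(g[150:330,220:420],None,fx=3,fy=3);cv2.imwrite('pics/wrist2.png',o[:,:,::-1])
```

```text
[526.04836242 135.4410563   68.70897967] [-0.18797225  0.05428124 -0.31202018]
```

View pics/wrist2.png

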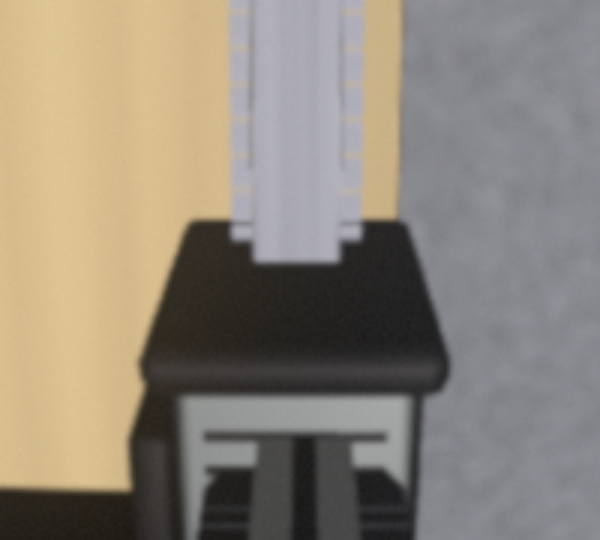

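In the crop the fingertips at about (305,440) are centred over the ribbed tab, just short of the ear edge at row 390, with both sides clear. Now I press.

Call:
send_rows(
  series=[
    {"ax": 0,"ay": 0,"az": 0,"dx": 0,"dy": 0,"dz": 0.4,"hand": 1},
    {"ax": 0,"ay": 0,"az": 0,"dx": 0,"dy": 0,"dz": 0.8,"hand": 1},
    {"ax": 0,"ay": 0,"az": 0,"dx": 0,"dy": 0,"dz": 1.1,"hand": 1},
    {"ax": 0,"ay": 0,"az": 0,"dx": 0,"dy": 0,"dz": 1.3,"hand": 1},
    {"ax": 0,"ay": 0,"az": 0,"dx": 0,"dy": 0,"dz": 1.45,"hand": 1},
    {"ax": 0,"ay": 0,"az": 0,"dx": 0,"dy": 0,"dz": 1.5,"hand": 1},
    {"ax": 0,"ay": 0,"az": 0,"dx": 0,"dy": 0,"dz": 1.5,"hand": 1},
  ],
)

```text
clock: 4.2
eef_pos: [526.0, 135.5, 54.0]
tool_rot: [-3.141, -0.001, 0.021]
force: [-1.7, -1.8, 8.1]
width: 0.1
gripper_force: 4.2
```

Call:
send_rows(
  series=[
    {"ax": 0,"ay": 0,"az": 0,"dx": 0,"dy": 0,"dz": 0.05,"hand": 1},
    {"ax": 0,"ay": 0,"az": 0,"dx": 0,"dy": 0,"dz": 0.05,"hand": 1},
    {"ax": 0,"ay": 0,"az": 0,"dx": 0.3,"dy": 0,"dz": 0.05,"hand": 1},
    {"ax": 0,"ay": 0,"az": 0,"dx": 0.6,"dy": 0,"dz": 0.05,"hand": 1},
    {"ax": 0,"ay": 0,"az": 0,"dx": 0.9,"dy": 0,"dz": 0.05,"hand": 1},
    {"ax": 0,"ay": 0,"az": 0,"dx": 1.2,"dy": 0,"dz": 0.05,"hand": 1},
    {"ax": 0,"ay": 0,"az": 0,"dx": 1.5,"dy": 0,"dz": 0.05,"hand": 1},
    {"ax": 0,"ay": 0,"az": 0,"dx": 1.8,"dy": 0,"dz": 0.05,"hand": 1},
    {"ax": 0,"ay": 0,"az": 0,"dx": 2.1,"dy": 0,"dz": 0.05,"hand": 1},
    {"ax": 0,"ay": 0,"az": 0,"dx": 2.4,"dy": 0,"dz": 0.05,"hand": 1},
  ],
)

```text
clock: 5.2
eef_pos: [549.5, 135.9, 53.9]
tool_rot: [-3.141, 0.0, 0.021]
force: [-2.4, -0.9, 12.4]
width: 0.5
gripper_force: 6.4
```

Call:
send_rows(
  series=[
    {"ax": 0,"ay": 0,"az": 0,"dx": 0.4,"dy": 0,"dz": 0,"hand": 1},
    {"ax": 0,"ay": 0,"az": 0,"dx": 0.8,"dy": 0,"dz": 0,"hand": 1},
    {"ax": 0,"ay": 0,"az": 0,"dx": 1.2,"dy": 0,"dz": 0,"hand": 1},
    {"ax": 0,"ay": 0,"az": 0,"dx": 1.6,"dy": 0,"dz": 0,"hand": 1},
    {"ax": 0,"ay": 0,"az": 0,"dx": 2.0,"dy": 0,"dz": 0,"hand": 1},
    {"ax": 0,"ay": 0,"az": 0,"dx": 2.4,"dy": 0,"dz": 0,"hand": 1},
    {"ax": 0,"ay": 0,"az": 0,"dx": 2.8,"dy": 0,"dz": 0,"hand": 1},
    {"ax": 0,"ay": 0,"az": 0,"dx": 3.2,"dy": 0,"dz": 0,"hand": 1},
    {"ax": 0,"ay": 0,"az": 0,"dx": 3.6,"dy": 0,"dz": 0,"hand": 1},
    {"ax": 0,"ay": 0,"az": 0,"dx": 4.0,"dy": 0,"dz": 0,"hand": 1},
  ],
)

```text
clock: 6.2
eef_pos: [589.5, 136.7, 54.0]
tool_rot: [-3.142, 0.0, 0.021]
force: [-3.9, -0.9, 11.5]
width: 0.1
gripper_force: 5.9
```

Run:
```python
from h import *
s=read_state();print(s['eef_pos'],s['force'])
g=get_image('side')['pixels'];o=cv2.resize(g[140:260,240:440],None,fx=4,fy=4);cv2.imwrite('pics/side2.png',o[:,:,::-1])
```

```text
[589.53148953 136.66430104  53.95941848] [-3.90472981 -0.94691025 11.50647329]
```

View pics/side2.png

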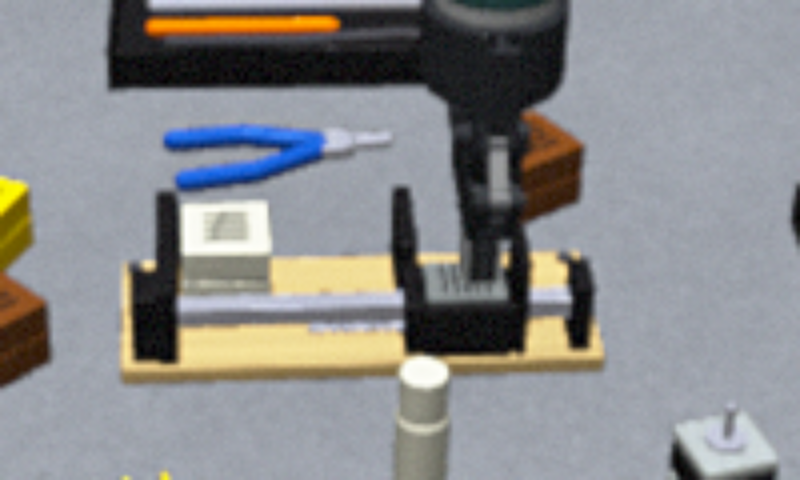

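The side crop shows the pressed tab (465,280) and the jaw well back. The housing (225,245) stands untouched, and about 25 mm remains to the end block (578,300). I keep pushing in shorter steps and watch the force.

Call:
send_rows(
  series=[
    {"ax": 0,"ay": 0,"az": 0,"dx": 0.3,"dy": 0,"dz": 0,"hand": 1},
    {"ax": 0,"ay": 0,"az": 0,"dx": 0.6,"dy": 0,"dz": 0,"hand": 1},
    {"ax": 0,"ay": 0,"az": 0,"dx": 0.9,"dy": 0,"dz": 0,"hand": 1},
    {"ax": 0,"ay": 0,"az": 0,"dx": 1.2,"dy": 0,"dz": 0,"hand": 1},
    {"ax": 0,"ay": 0,"az": 0,"dx": 1.4,"dy": 0,"dz": 0,"hand": 1},
    {"ax": 0,"ay": 0,"az": 0,"dx": 1.5,"dy": 0,"dz": 0,"hand": 1},
    {"ax": 0,"ay": 0,"az": 0,"dx": 1.6,"dy": 0,"dz": 0,"hand": 1},
  ],
)

```text
clock: 6.95
eef_pos: [605.7, 136.9, 54.0]
tool_rot: [-3.142, -0.0, 0.021]
force: [-2.2, -0.4, 10.6]
width: 0.0
gripper_force: 5.7
```

Call:
send_rows(
  series=[
    {"ax": 0,"ay": 0,"az": 0,"dx": 0.1,"dy": 0,"dz": 0,"hand": 1},
    {"ax": 0,"ay": 0,"az": 0,"dx": 0.2,"dy": 0,"dz": 0,"hand": 1},
    {"ax": 0,"ay": 0,"az": 0,"dx": 0.3,"dy": 0,"dz": 0,"hand": 1},
    {"ax": 0,"ay": 0,"az": 0,"dx": 0.4,"dy": 0,"dz": 0,"hand": 1},
    {"ax": 0,"ay": 0,"az": 0,"dx": 0.4,"dy": 0,"dz": 0,"hand": 1},
  ],
)

```text
clock: 7.45
eef_pos: [609.2, 137.1, 54.0]
tool_rot: [-3.142, 0.001, 0.021]
force: [-4.1, -0.4, 11.9]
width: 0.2
gripper_force: 6.0
```

Call:
send_rows(
  series=[
    {"ax": 0,"ay": 0,"az": 0,"dx": 0.1,"dy": 0,"dz": 0,"hand": 1},
    {"ax": 0,"ay": 0,"az": 0,"dx": 0.2,"dy": 0,"dz": 0,"hand": 1},
    {"ax": 0,"ay": 0,"az": 0,"dx": 0.3,"dy": 0,"dz": 0,"hand": 1},
    {"ax": 0,"ay": 0,"az": 0,"dx": 0.4,"dy": 0,"dz": 0,"hand": 1},
    {"ax": 0,"ay": 0,"az": 0,"dx": 0.4,"dy": 0,"dz": 0,"hand": 1},
  ],
)

```text
clock: 7.95
eef_pos: [609.7, 137.0, 53.8]
tool_rot: [3.141, 0.008, 0.021]
force: [-9.2, -1.4, 18.2]
width: 0.1
gripper_force: 9.0
```

Call:
send_rows(
  series=[
    {"ax": 0,"ay": 0,"az": 0,"dx": 0.1,"dy": 0,"dz": 0,"hand": 1},
    {"ax": 0,"ay": 0,"az": 0,"dx": 0.2,"dy": 0,"dz": 0,"hand": 1},
    {"ax": 0,"ay": 0,"az": 0,"dx": 0.2,"dy": 0,"dz": 0,"hand": 1},
  ],
)

```text
clock: 8.25
eef_pos: [610.0, 137.0, 53.8]
tool_rot: [3.141, 0.011, 0.021]
force: [-12.9, -1.5, 20.4]
width: 0.2
gripper_force: 10.5
```

Run:
```python
from h import *
s=read_state();print(s['eef_pos'],s['force'])
g=get_image('side')['pixels'];o=cv2.resize(g[140:260,240:440],None,fx=4,fy=4);cv2.imwrite('pics/side3.png',o[:,:,::-1])
```

```text
[609.95102315 137.02404383  53.77042756] [-12.9165716   -1.52586693  20.43609995]
```

View pics/side3.png

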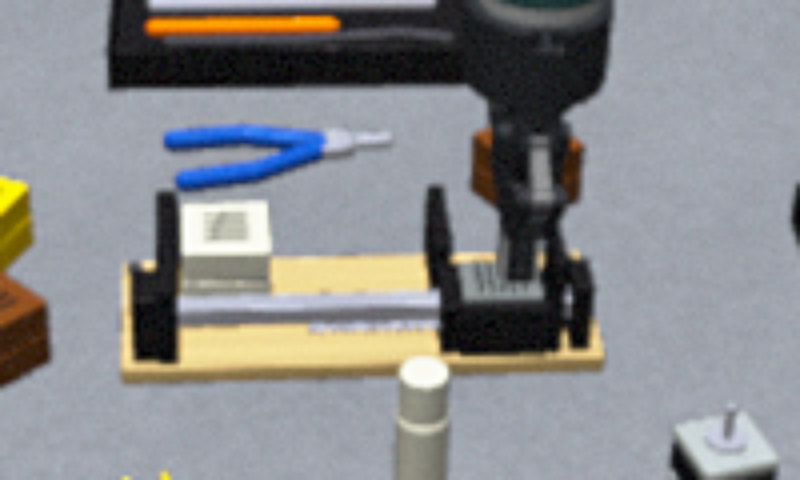

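The side crop shows the carriage (505,320) up by the end block (580,305). The TCP has stopped while the push force rose from 4 to 13 N against 2.5 N of friction, so the jaw is at its stop. The tab is still down and the housing is unmoved. I ease the push slightly, then lift straight up.

Call:
send_rows(
  series=[
    {"ax": 0,"ay": 0,"az": 0,"dx": -0.2,"dy": 0,"dz": 0,"hand": 1},
    {"ax": 0,"ay": 0,"az": 0,"dx": -0.4,"dy": 0,"dz": -0.2,"hand": 1},
    {"ax": 0,"ay": 0,"az": 0,"dx": -0.4,"dy": 0,"dz": -0.6,"hand": 1},
    {"ax": 0,"ay": 0,"az": 0,"dx": -0.4,"dy": 0,"dz": -1.0,"hand": 1},
    {"ax": 0,"ay": 0,"az": 0,"dx": -0.5,"dy": 0,"dz": -1.6,"hand": 1},
    {"ax": 0,"ay": 0,"az": 0,"dx": -0.7,"dy": 0,"dz": -2.6,"hand": 1},
    {"ax": 0,"ay": 0,"az": 0,"dx": -1,"dy": 0,"dz": -4.6,"hand": 1},
    {"ax": 0,"ay": 0,"az": 0,"dx": -1,"dy": 0,"dz": -7,"hand": 1},
    {"ax": 0,"ay": 0,"az": 0,"dx": -1,"dy": 0,"dz": -10,"hand": 1},
    {"ax": 0,"ay": 0,"az": 0,"dx": -1,"dy": 0,"dz": -12,"hand": 1},
  ],
)

```text
clock: 9.3
eef_pos: [606.6, 137.1, 175.5]
tool_rot: [-3.141, -0.003, 0.021]
force: [0.5, 0.5, 0.0]
width: -0.2
gripper_force: 0.0
```

Call:
send_rows(
  series=[
    {"ax": 0,"ay": 0,"az": 0,"dx": -4,"dy": 0,"dz": -2,"hand": 1},
    {"ax": 0,"ay": 0,"az": 0,"dx": -8,"dy": 0,"dz": -4,"hand": 1},
    {"ax": 0,"ay": 0,"az": 0,"dx": -11,"dy": 0,"dz": -5,"hand": 1},
    {"ax": 0,"ay": 0,"az": 0,"dx": -12,"dy": 0,"dz": -5,"hand": 1},
    {"ax": 0,"ay": 0,"az": 0,"dx": -12,"dy": 0,"dz": -5,"hand": 1},
    {"ax": 0,"ay": 0,"az": 0,"dx": -12,"dy": 0,"dz": -5,"hand": 1},
  ],
)

```text
clock: 9.9
eef_pos: [487.0, 134.6, 222.9]
tool_rot: [-3.141, -0.002, 0.021]
force: [0.6, 1.2, -0.2]
width: 0.1
gripper_force: 0.0
```

Run:
```python
from h import *
s=read_state();print(s['clock'],s['eef_pos'],s['force'])
a=get_image('wrist')['pixels'];b=get_image('side')['pixels']
o=np.zeros((600,800,3),np.uint8);o[:300,:400]=cv2.resize(a,(400,300));o[300:600,:800]=cv2.resize(b[165:265,240:506],(800,300));o[:300,400:]=cv2.resize(get_image('top')['pixels'],(400,300))
cv2.imwrite('pics/end.png',o[:,:,::-1])
```

```text
9.9 [487.03213708 134.61618837 222.88927225] [ 0.57398441  1.17631365 -0.18249911]
```

View pics/end.png

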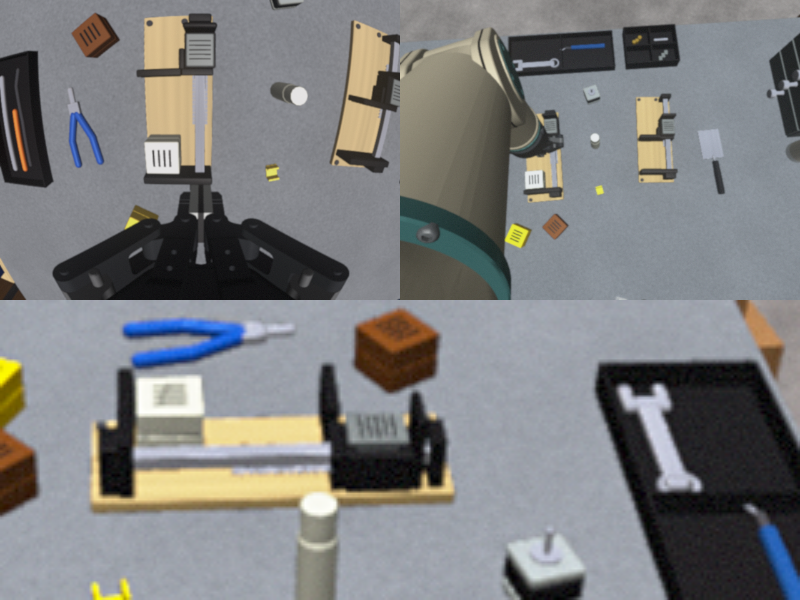

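The final views show the jaw at the end block, the housing at side crop (170,405) upright in place, and the bystanders and the empty clamp unmoved. I check numerically the jaw travel and whether the tab is up.

Run:
```python
from h import *
g=get_image('wrist');K,R,t=g['mtx'],g['R'],g['t'];c=-R.T@t
def ray(uv):
    p=np.array([(uv[0]-K[0,2])/K[0,0],(uv[1]-K[1,2])/K[0,0]]);th=np.hypot(*p)
    return R.T@np.array([*(np.sin(th)*p/th),np.cos(th)])
for n,uv in(('centre',(321.6,77)),('near',(321,104)),('far',(321,52))):
    d=ray(uv);print(n,(c+d*(59-c[2])/d[2]).round(1))
s=get_image('side')
# side crop: 3.008 px/px, tab front edge corners ~ (347,440),(410,440); back ~ (345,412),(405,412)
for X in((607,137,60),(607,137,57),(585,119,60),(585,119,57),(585,155,60),(585,155,57)):
    p=proj(s,X);print(X,((p-[240,165])*[3.008,3]+[0,300]).round(1))
o=cv2.resize(s['pixels'][190:235,330:400],None,fx=11,fy=11,interpolation=cv2.INTER_CUBIC);cv2.imwrite('pics/tab.png',o[:,:,::-1])
```

```text
centre [603.3 136.3  59. ]
near [581.  136.3  59. ]
far [624.2 137.2  59. ]
(607, 137, 60) [384.7 426.4]
(607, 137, 57) [384.5 429.7]
(585, 119, 60) [356.8 441.2]
(585, 119, 57) [356.6 444.5]
(585, 155, 60) [352.6 412.8]
(585, 155, 57) [352.5 416.1]
```

The tab centre moved 519 → 603, which is 84 mm and matches the finger travel, so the jaw is at the stop. The pictures can't resolve 1.5 mm of tab height, so I probe it with a light touch, below the 3 N spring preload.

Call:
send_rows(
  series=[
    {"ax": 0,"ay": 0,"az": 0,"dx": 4,"dy": 0,"dz": 0,"hand": 1},
    {"ax": 0,"ay": 0,"az": 0,"dx": 8,"dy": 0,"dz": 2,"hand": 1},
    {"ax": 0,"ay": 0,"az": 0,"dx": 11,"dy": 0,"dz": 5,"hand": 1},
    {"ax": 0,"ay": 0,"az": 0,"dx": 11.5,"dy": 0,"dz": 8,"hand": 1},
    {"ax": 0,"ay": 0,"az": 0,"dx": 11.5,"dy": 0,"dz": 11,"hand": 1},
    {"ax": 0,"ay": 0,"az": 0,"dx": 11.5,"dy": 0,"dz": 13.5,"hand": 1},
    {"ax": 0,"ay": 0,"az": 0,"dx": 11.5,"dy": 0,"dz": 15,"hand": 1},
    {"ax": 0,"ay": 0,"az": 0,"dx": 11.5,"dy": 0,"dz": 15.7,"hand": 1},
    {"ax": 0,"ay": 0,"az": 0,"dx": 11.5,"dy": 0,"dz": 16,"hand": 1},
    {"ax": 0,"ay": 0,"az": 0,"dx": 11.5,"dy": 0,"dz": 16,"hand": 1},
  ],
)

```text
clock: 11.15
eef_pos: [601.2, 137.1, 63.4]
tool_rot: [-3.141, -0.001, 0.021]
force: [0.2, -0.5, -0.4]
width: -0.0
gripper_force: 0.0
```

Call:
send_rows(
  series=[
    {"ax": 0,"ay": 0,"az": 0,"dx": 0,"dy": 0,"dz": 0.15,"hand": 1},
    {"ax": 0,"ay": 0,"az": 0,"dx": 0,"dy": 0,"dz": 0.2,"hand": 1},
    {"ax": 0,"ay": 0,"az": 0,"dx": 0,"dy": 0,"dz": 0.2,"hand": 1},
    {"ax": 0,"ay": 0,"az": 0,"dx": 0,"dy": 0,"dz": 0.2,"hand": 1},
  ],
)

```text
clock: 11.55
eef_pos: [600.8, 137.0, 61.3]
tool_rot: [-3.141, -0.001, 0.021]
force: [0.4, -0.9, -0.3]
width: 0.1
gripper_force: 0.0
```

Call:
send_rows(
  series=[
    {"ax": 0,"ay": 0,"az": 0,"dx": 0,"dy": 0,"dz": 0.08,"hand": 1},
    {"ax": 0,"ay": 0,"az": 0,"dx": 0,"dy": 0,"dz": 0.15,"hand": 1},
    {"ax": 0,"ay": 0,"az": 0,"dx": 0,"dy": 0,"dz": 0.15,"hand": 1},
    {"ax": 0,"ay": 0,"az": 0,"dx": 0,"dy": 0,"dz": 0.15,"hand": 1},
  ],
)

```text
clock: 11.95
eef_pos: [600.8, 137.0, 59.5]
tool_rot: [-3.141, -0.0, 0.021]
force: [-1.0, 0.6, 3.8]
width: -0.1
gripper_force: 1.4
```

The finger meets 3.8 N at z = 59.5, so the tab is fully up. I lift clear and hand in.

Call:
send_rows(
  series=[
    {"ax": 0,"ay": 0,"az": 0,"dx": 0,"dy": 0,"dz": -0.4,"hand": 1},
    {"ax": 0,"ay": 0,"az": 0,"dx": 0,"dy": 0,"dz": -1.5,"hand": 1},
    {"ax": 0,"ay": 0,"az": 0,"dx": 0,"dy": 0,"dz": -4,"hand": 1},
    {"ax": 0,"ay": 0,"az": 0,"dx": 0,"dy": 0,"dz": -8,"hand": 1},
    {"ax": 0,"ay": 0,"az": 0,"dx": 0,"dy": 0,"dz": -11,"hand": 1},
    {"ax": 0,"ay": 0,"az": 0,"dx": 0,"dy": 0,"dz": -12,"hand": 1},
    {"ax": 0,"ay": 0,"az": 0,"dx": 0,"dy": 0,"dz": -12,"hand": 1},
    {"ax": 0,"ay": 0,"az": 0,"dx": 0,"dy": 0,"dz": -12,"hand": 1},
  ],
)

```text
clock: 12.75
eef_pos: [599.8, 136.8, 178.6]
tool_rot: [3.141, 0.002, 0.021]
force: [0.2, -0.0, -0.2]
width: -0.3
gripper_force: 0.0
```

```bash
python3 -c "
from cell import *
s=read_state();print(s['eef_pos'],s['force']);print(finish_job())"
```

```text
[599.79274131 136.7605541  178.59136084] [ 0.17520723 -0.04982387 -0.1768086 ]
the job is handed in; nothing more can be done
None
```

The clamp with the white housing is open to its stop (jaw pushed back about 84 mm), its tab has sprung back up, the housing and everything else looked unmoved in the last pictures, and the job was handed in at about 13 s; no verdict was returned.

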